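# Carry the canister caddy level to the serving board

### The job

Carry the wooden caddy with its two canisters over to the brown chopping board by its red swivel grip, and set it down gently in the middle of the board, squared up with it. One canister is fuller than the other, so first slide the grip along the bar and try small lifts until you find where the caddy balances; then raise it well clear (some 6 cm), let it hang level and still for a moment, and never let it tip noticeably. Keep the canisters in the caddy, let go at the end and leave everything else where it stands.

Things in the scene. Friction and masses are not known exactly. Their poses are not given: they have to be found in the camera images.
- caddy: Pale wooden caddy: tray 124 mm (its x) by 300 mm (its y), walls 40 mm high, a post at each end and a steel bar 16 mm thick between the posts along its y, bar axis 195 mm above the origin. Origin: centre of the underside of its four feet; z up. The feet stand at x +-48 mm and reach to y +-145 mm: with one end lifted it pivots about the line y = +-145 mm.
- bar_mid (a point): Middle of the bar's axis. The balance point lies on the bar, 8 to 40 mm from here, to either side. Caddy and load weigh 0.55 to 0.8 kg; their centre of mass is about 110 mm below the bar's axis.
- slider (a joint): Position (m) of the black sliding collar along the bar: 0 at the middle, + towards the caddy's +y, range -0.085 to 0.085. It slides with about 0.8 N of friction and stays where it is left. The caddy stays put on the worktop while the collar is slid gently.
- grip_center (a point): Centre of the red plastic grip on the collar, 40 mm above the bar's axis: a post 24 by 24 mm, 46 mm tall, with a 30 mm cap (its top 27 mm above this point). Pinch it from above, fingers across or along the bar.
- grip: The red grip as a body; origin on the bar's axis, z up through the grip. It swivels nearly freely about the caddy's x axis through its origin (a light spring keeps it upright), so a caddy lifted off balance tips under it.
- canister_a_center (a point): Centre of one of two closed, alike black steel canisters with bamboo lid, 104 mm wide, 154 mm tall with lid, standing loose in the caddy 88 mm from its middle, at either end; this point is 71 mm above its underside, 83 mm below the flat top of its lid, which is 27 mm below the bar's axis. How full each is cannot be seen.
- canister_b_center (a point): The same point of the other canister, at the other end of the caddy.
- board: Brown wooden chopping board, lying flat and fixed, 240 mm (its x) by 360 mm (its y), 21 mm thick. Origin: centre of its underside; z up. The caddy goes on it with its long side along the board's long side, either way round.
- mug_center (a point): Centre, 48 mm up, of a blue-grey mug, a bystander.
- tomato_center (a point): Centre of a red tomato, 70 mm, a bystander.
- salt_center (a point): Centre, 45 mm up, of a glass salt shaker, 44 mm wide, 90 mm tall, a bystander.

How it is judged (in metres and radians):
On the way, in this order (a step that is already met when the one before it is completed fails the run):
1. the caddy hangs clear of everything by its red grip, level to 4 degrees and almost still, for half a second (height (world z) of caddy above 0.035 m and angle between caddy's own z axis and vertical below 0.07 rad and angular speed of caddy below 0.15 rad/s and contact force between grip and the fingers above 1 N), for 0.5 s.
2. the caddy stands on the board (contact force between caddy and board above 3 N and z of caddy in the frame of board below 0.026 m), for 0.2 s.
At the end, for the whole second after the job is handed in: The caddy stands on the board, level and at rest, its centre within 30 mm of the board's centre and its long side within 8 degrees of the board's long side (either way round), both canisters upright in it, everything released (horizontal distance between caddy and board below 0.03 m and angle between the y axis of caddy and the y axis of board, either way round below 0.14 rad and z of caddy in the frame of board between 0.017 and 0.026 m and angle between caddy's own z axis and vertical below 0.03 rad and linear speed of caddy below 0.02 m/s and z of canister_a_center in the frame of caddy between 0.075 and 0.095 m and z of canister_b_center in the frame of caddy between 0.075 and 0.095 m and angle between each of canister_a_center, canister_b_center's own z axis and vertical below 0.1 rad); the robot touches nothing.
It fails at once if the caddy tips by more than 10 degrees (angle between caddy's own z axis and vertical above 0.175 rad).
It fails at once if the caddy is knocked down on the board or pressed on it (over 35 N) (contact force between caddy and board above 35 N).
It fails at once if a bystander (mug, tomato or salt shaker) is moved by more than 30 mm (distance of any of mug_center, tomato_center, salt_center from where it was at the start of the episode above 0.03 m).
It also fails if it takes over 72 s, if anything falls off the work surface, if the arm or the gripper's body presses on something with over 40 N, if the wrist force passes 120 N, or if a joint passes its speed limit or range.

### The arm

A 6-joint arm with a two-finger parallel gripper is mounted at the origin on a cart in front of the work surface, level with it; the furniture and walls round the work are solid. World frame = base frame: x ahead of the robot, y to its left, z up, the work surface at z = 0. Lengths are in m, angles in degrees, forces in N, time in s.
With the tool pointing down it reaches from about 0.4 to 0.825 m from the base axis. Payload 7 kg.
Tool frame: the origin (TCP) lies on the centre line of the jaws, within the pads' length; the fingertips stand 19 mm ahead of it and the grasp point (between the pads) is the TCP; z points along the fingers, y is the line along which they close (so a half turn about z gives the same grasp; the last joint's range is limited). The gripper opens to 88 mm and grips with 3 to 60 N. Pads are 19 mm wide; open, the fingers measure 130 mm over their backs; the gripper's body (78 mm by 193 mm) begins 47 mm behind the grasp point.
Start: joints at [81.022, 20.546, 0.682, 0, -70.136, -16.507], TCP at [0.29, 0.609, 0.246] pointing down, gripper open.
Joint ranges: [-176.03, 176.03], [-82.01, 121.73], [-58.28, 71.71], [-173.87, 95.51], [-174.79, -0.11], [-173.66, 173.66]. Speed limits (degrees/s): [136.94, 136.94, 172.46, 180, 180, 180].

### API

Orientations are given as [roll, pitch, yaw] about the fixed x, y, z axes, in that order (R = Rz(yaw) Ry(pitch) Rx(roll)).
In Python, from plant import * gives the robot as it stands. The module is installed in compiled form; this text tells all that it offers.
- The arm moves only by the tool play_rows, never from a script. Its argument "deltas" is a list of rows, each a list of 6 numbers: the shift along the world's x, y, z scaled (see below), then the turn, a rotation vector about the world's x, y, z scaled (see below). A call has 1 to 10 rows; each row shifts and turns the commanded pose from where the row before left it; what a row does not reach is not made up. The controller multiplies each number of a shift by 800 mm and each number of a turn by 180 degrees. A row lasts 1/10 s, in which the tool goes at most 50 mm and 8.59 degrees, less where a joint would pass 70% of its speed; a pose out of reach is approached as far as the arm can. A call with a number of a shift or a turn outside -1 to 1 is refused whole. A call with a gripper value outside its range is refused whole. "gripper" is the gripper command: -1 is shut, 1 is fully open, values between are in proportion, set as the call begins (left out, the last holds). The fingers move at their own pace and stop on an object; the grip force is fixed at half the most. Time passes only in rows, so rows that do not move let the fingers close. It gives the time, the measured TCP pose, the force, the opening and the grip force at its end, in the units of the state.
- get_obs(): the state, without advancing time (a new reading comes with each control period).
- snapshot(name): name is "side" or "top" or "wrist"; returns (picture, depth): 420x560x3 uint8, blue, green, red; 420x560 float32, m along the optical axis (not along the pixel's ray), 0 where there is no reading.
- camera_model(name): a dict with "fx", "fy", "cx", "cy" (pixels), "k1" (the pictures are not rectified: a ray, as slopes to the right and down, at radius r is drawn at 1 + k1 r^2 times it, then the intrinsics apply), "world_to_cam" (4x4, takes a point from world to camera coordinates). Camera axes: x right, y down, z forward; pixel columns grow to the right and rows downward; lengths in m; the calibration is good to about 2 mm. A picture is of the moment at which its call begins: read the wrist's pose just before it. camera_model takes no time and is no camera call; for the wrist camera it gives the pose at the moment of the call.
- close_job(): hands the job in; it is judged then, once.
The state is a dict: "clock": time; "joint_pos": joint angles; "qvel": joint speeds; "tau": joint torques, N m; "tool_pos": TCP position; "orientation": TCP orientation; "force": force on the tool from outside, world axes, zero at the start; "moment": the same for the moment, N m; "opening": finger opening in m; "gripper_force": force on a finger pad.
Only numpy, scipy, OpenCV 4.12 (cv2) and the standard library are available. Lean on these libraries where they do the work, as an engineer would, in place of code of your own. Each camera call takes 0.05 s, during which the arm holds its last target. There are 200 camera calls.

## Working session

There is one attempt and no reset: what is moved stays moved. The work goes in short steps, Python scripts to look and compute and a tool call to move; the robot and the scene stay as the last step left them, time stands still between calls to the robot, and variables do not carry over. Pictures are saved under pics/ and viewed, at most 10 in all, crops included, and the job is handed in when it is done.

Besides the shell and the picture viewer there is one more tool, called after "Emit:" as name(argument=value, ...), one argument or row to a line, values as JSON. play_rows: Moves the arm, as the interface text tells. Its arguments: {"type":"object","properties":{"deltas":{"type":"array","items":{"type":"array","items":{"type":"number","minimum":-1,"maximum":1}}},"gripper":{"type":"number"}},"required":["deltas"]}

```bash
mkdir -p pics
cat > h.py <<'E'
from plant import *
import numpy as np, cv2
def ray(m,u,v):
    x=(u-m["cx"])/m["fx"]; y=(v-m["cy"])/m["fy"]
    a,b=x,y
    for _ in range(20):
        s=1+m["k1"]*(a*a+b*b); a,b=x/s,y/s
    return np.array([a,b,1.])
def px(name,D,u,v,m=None,r=1):
    m=m or camera_model(name); p=D[v-r:v+r+1,u-r:u+r+1]; p=p[p>0]
    d=np.median(p) if p.size else np.nan
    return (np.linalg.inv(m["world_to_cam"])@np.append(ray(m,u,v)*d,1))[:3]
def atz(name,u,v,z,m=None):
    m=m or camera_model(name); T=np.linalg.inv(m["world_to_cam"]); d=T[:3,:3]@ray(m,u,v); o=T[:3,3]
    return o+d*(z-o[2])/d[2]
E
python3 - <<'E'
from h import *
print(get_obs())
for n in ("top","side"):
    I,D=snapshot(n); cv2.imwrite(f"pics/{n}0.png",cv2.resize(I,(784,588))); np.savez(f"{n}0.npz",I=I,D=D)
    m=camera_model(n); print(n,np.linalg.inv(m["world_to_cam"]).round(3).tolist(),m["fx"],m["k1"])
E
```

```text
{'clock': 0.0, 'joint_pos': array([ 8.10236539e+01,  2.05901629e+01,  6.32263737e-01, -2.21623316e-02,
       -7.01350455e+01, -1.65076949e+01]), 'qvel': array([-0.07332888,  0.02924135, -0.02309213,  0.02087465, -0.03060123,
        0.00457058]), 'tau': array([-8.31979196e-05, -5.82719564e+01,  2.93053901e+01,  6.99709877e+00,
        7.01659505e-03, -1.52853718e-04]), 'tool_pos': array([0.29022777, 0.60889535, 0.24461913]), 'orientation': array([ 1.79904966e+02, -6.43733694e-03, -2.54915834e+01]), 'force': array([-0.69176066,  0.5199397 , -1.12904361]), 'moment': array([ 0.02906092,  0.01433491, -0.00491345]), 'gripper_force': 0.0, 'opening': 0.08732179788887326}
top [[0.257, -0.793, 0.553, -0.302], [-0.967, -0.21, 0.147, -0.199], [-0.001, -0.572, -0.82, 1.373], [0.0, 0.0, 0.0, 1.0]] 407.8369268803248 0.0269546594179717
side [[0.777, -0.358, 0.518, -0.281], [-0.63, -0.461, 0.625, -0.963], [0.015, -0.812, -0.584, 1.081], [0.0, 0.0, 0.0, 1.0]] 470.91760694668835 -0.16560015025283467
```

View pics/top0.png

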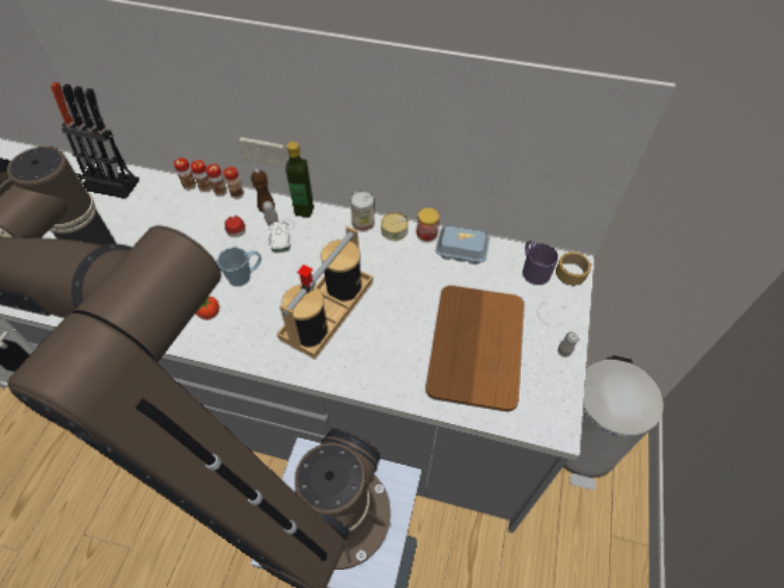

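View pics/side0.png

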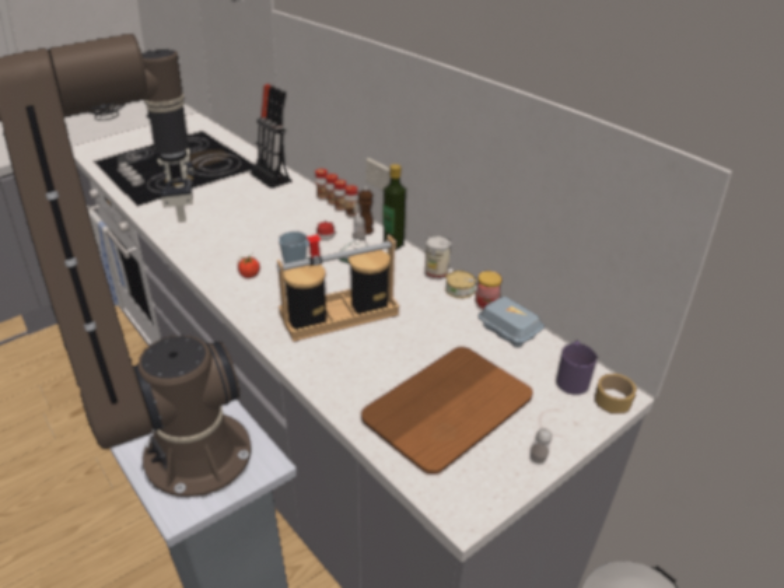

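The top view shows the caddy with its bar from about (291,303) to (355,240), the red grip at (305,272), and the board with corners at (444,287), (524,292), (517,408) and (428,401). I'll enlarge both views.

Run:
```python
from h import *
I=np.load("top0.npz")["I"]; J=np.load("side0.npz")["I"]
a=cv2.resize(I[155:265,190:290],None,fx=4,fy=4,interpolation=cv2.INTER_CUBIC)
b=cv2.resize(J[160:250,190:290],None,fx=4,fy=4,interpolation=cv2.INTER_CUBIC)
c=np.zeros((440,800,3),np.uint8); c[:440,:400]=a; c[:360,400:]=b
cv2.imwrite("pics/crop1.png",c)
D=np.load("top0.npz")["D"]
s=560/784
for p in [(444,287),(524,292),(517,408),(428,401)]: print(atz("top",p[0]*s,p[1]*s,.021).round(4))
for p in [(480,345),(450,300)]: print(px("top",D,int(p[0]*s),int(p[1]*s)).round(4))
# board mask fit
h=cv2.cvtColor(I,cv2.COLOR_BGR2HSV); mk=((h[...,0]<20)&(h[...,1]>110)&(h[...,2]<190)).astype(np.uint8); mk[:, :295]=0; mk[:200]=0; mk[300:]=0; mk[:,385:]=0
mk=cv2.morphologyEx(mk,cv2.MORPH_OPEN,np.ones((5,5)))
n,l,st,_=cv2.connectedComponentsWithStats(mk); k=1+np.argmax(st[1:,4]); ys,xs=np.where(l==k)
P=np.array([atz("top",x,y,.021)[:2] for x,y in zip(xs,ys)],np.float32)
print(st[k],cv2.minAreaRect(P))
```

```text
[ 0.6772 -0.1068  0.021 ]
[ 0.7189 -0.3338  0.021 ]
[ 0.3548 -0.3613  0.021 ]
[ 0.3154 -0.1397  0.021 ]
[ 0.5134 -0.2371  0.0203]
[ 0.6382 -0.1307  0.02  ]Traceback (most recent call last):
  File "<stdin>", line 15, in <module>
  File "h.py", line 14, in atz
    m=m or camera_model(name); T=np.linalg.inv(m["world_to_cam"]); d=T[:3,:3]@ray(m,u,v); o=T[:3,3]
           ~~~~~~~~~~~~^^^^^^
ValueError: time passes only in moves, steps and waits
```

View pics/crop1.png

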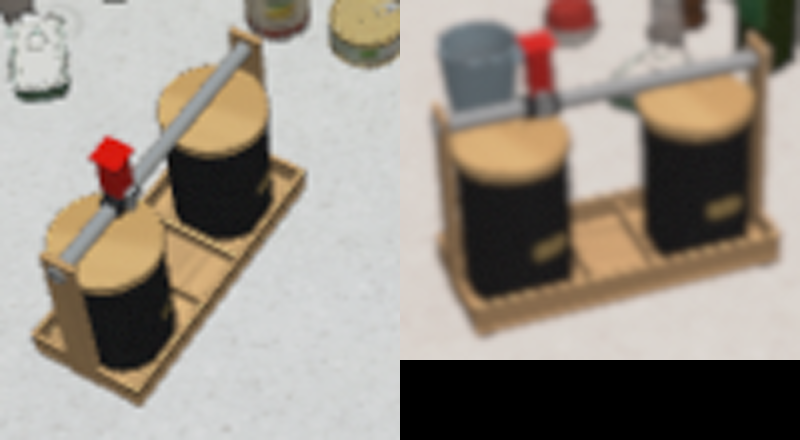

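The crop shows the bar axis ends near (206.8,219.5) and (251,166.8), with the cap centre at (218,193), all in original top-view pixels. In the side view they are (202.5,190.5), (278.8,175) and (224.3,170).

Run:
```python
from h import *
mt,ms=camera_model("top"),camera_model("side")
T=np.load("top0.npz");S=np.load("side0.npz")
for n,m,pts in (("top",mt,[(206.75,219.5),(251,166.75)]),("side",ms,[(202.5,190.5),(278.75,175)])):
    a,b=[atz(n,u,v,.195,m) for u,v in pts]; d=b-a
    print(n,"bar",a.round(4),b.round(4),"mid",((a+b)/2).round(4),"len",np.linalg.norm(d).round(4),"yaw",np.degrees(np.arctan2(d[1],d[0])).round(2))
print("cap",atz("top",218,192.7,.262,mt).round(4),atz("side",224.2,170,.262,ms).round(4))
# tray outer corners at wall top z~.043 : read from crops
for n,m,pts in (("top",mt,[(198.5,239),(225,255),(266.5,198)]),):
    for u,v in pts: print("tray",atz(n,u,v,.045,m).round(4))
I=T["I"];h=cv2.cvtColor(I,cv2.COLOR_BGR2HSV)
def red(I):
    b,g,r=[I[...,i].astype(int) for i in range(3)]; return (r>120)&(g<70)&(b<70)
for n,A,m,box in (("top",T,mt,(185,205,205,225)),("side",S,ms,(160,195,215,235))):
    mk=red(A["I"]); z=np.zeros_like(mk); z[box[0]:box[1],box[2]:box[3]]=1; ys,xs=np.where(mk&z)
    P=np.array([px(n,A["D"],x,y,m,0) for x,y in zip(xs,ys)]); 
    t=P[P[:,2]>.255]; print(n,"red top",len(t),t.mean(0).round(4),P[:,2].max())
mk=((h[...,0]<20)&(h[...,1]>110)&(h[...,2]<190)).astype(np.uint8); mk[:, :295]=0; mk[:200]=0; mk[300:]=0; mk[:,385:]=0
mk=cv2.morphologyEx(mk,cv2.MORPH_OPEN,np.ones((5,5)))
n,l,st,_=cv2.connectedComponentsWithStats(mk); k=1+np.argmax(st[1:,4]); ys,xs=np.where(l==k)
P=np.array([atz("top",x,y,.021,mt)[:2] for x,y in zip(xs,ys)],np.float32)
print(st[k],cv2.minAreaRect(P),cv2.boxPoints(cv2.minAreaRect(P)))
```

```text
top bar [0.3925 0.2387 0.195 ] [0.6624 0.1608 0.195 ] mid [0.5274 0.1997 0.195 ] len 0.2809 yaw -16.09
side bar [0.3888 0.2437 0.195 ] [0.6623 0.162  0.195 ] mid [0.5255 0.2029 0.195 ] len 0.2855 yaw -16.63
cap [0.4665 0.2154 0.262 ] [0.4647 0.2166 0.262 ]
tray [0.3896 0.2933 0.045 ]
tray [0.3503 0.174  0.045 ]
tray [0.6415 0.0971 0.045 ]
top red top 53 [0.4637 0.2166 0.2608] 0.2648797205074913
side red top 26 [0.4603 0.212  0.2626] 0.2655929808767359
[ 305  205   69   88 5067] ((0.5150882005691528, -0.23008108139038086), (0.3606342673301697, 0.23535078763961792), 4.619937896728516) [[ 0.32587868 -0.12731181]
 [ 0.34483522 -0.36189792]
 [ 0.7042977  -0.33285034]
 [ 0.6853412  -0.09826425]]
```

Emit:
play_rows(
  deltas=[
    [0.02, -0.045, 0.01, 0, 0, 0.005],
    [0.02, -0.045, 0.01, 0, 0, 0.005],
    [0.02, -0.045, 0.01, 0, 0, 0.005],
    [0.02, -0.045, 0.01, 0, 0, 0.005],
    [0.02, -0.045, 0.01, 0, 0, 0.005],
    [0.02, -0.045, 0.01, 0, 0, 0.005],
    [0.02, -0.045, 0.01, 0, 0, 0.005],
    [0.02, -0.045, 0.01, 0, 0, 0.005],
    [0.02, -0.04, 0.01, 0, 0, 0.005],
    [0.0, 0, 0, 0, 0, 0.005],
  ],
  gripper=1,
)

```text
clock: 1.1
tool_pos: [0.4357, 0.2864, 0.3189]
orientation: [-179.9, -0.1, -16.6]
force: [-0.3, 0.8, 0.3]
opening: 0.0878
gripper_force: 0.0
```

Run:
```python
from h import *
o=get_obs(); m=camera_model("wrist"); I,D=snapshot("wrist"); print(o["clock"],o["tool_pos"],o["orientation"],o["force"])
o=get_obs();print(o["tool_pos"],o["orientation"])
np.savez("w1.npz",I=I,D=D,M=m["world_to_cam"]); cv2.imwrite("pics/w1.png",I)
m=camera_model("wrist")
b,g,r=[I[...,i].astype(int) for i in range(3)]; ys,xs=np.where((r>120)&(g<70)&(b<70))
P=np.array([px("wrist",D,x,y,m,0) for x,y in zip(xs,ys)]); t=P[(P[:,2]>.25)&(P[:,2]<.28)]
print(len(t),np.median(t,0) if len(t) else 0, cv2.minAreaRect(t[:,:2].astype(np.float32)) if len(t) else 0)
```

```text
1.1 [0.43568903 0.2863904  0.31889442] [-1.79927313e+02 -5.79107436e-02 -1.66138791e+01] [-0.28214185  0.79584475  0.26648344]
[0.43510807 0.28769902 0.31812806] [-1.79944061e+02 -1.77813374e-02 -1.65548525e+01]
1956 [0.46767644 0.21979936 0.26143212] ((0.4669869542121887, 0.21941009163856506), (0.029121791943907738, 0.028782391920685768), 74.20038604736328)
```

View pics/w1.png

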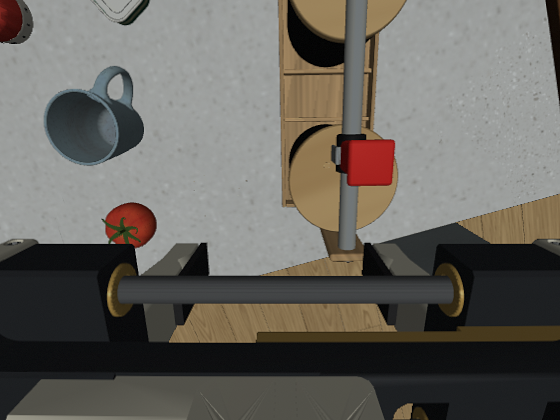

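The wrist view shows the red cap at (368,162), the mug at (95,127) and the tomato at (130,225), well to the left. The cap is at (0.4665, 0.218) and square with the tool.

Emit:
play_rows(
  deltas=[
    [0.013, -0.029, 0, 0, 0, 0.001],
    [0.013, -0.029, 0, 0, 0, 0.001],
    [0.013, -0.029, 0, 0, 0, 0.001],
    [0, 0, 0, 0, 0, 0],
    [0, 0, -0.026, 0, 0, 0],
    [0, 0, -0.026, 0, 0, 0],
    [0, 0, -0.026, 0, 0, 0],
    [0, 0, -0.026, 0, 0, 0],
    [0, 0, 0, 0, 0, 0],
    [0, 0, 0, 0, 0, 0],
  ],
)

```text
clock: 2.15
tool_pos: [0.4655, 0.2203, 0.2344]
orientation: [179.9, 0.0, -15.9]
force: [0.4, 0.2, 0.1]
opening: 0.0876
gripper_force: 0.0
```

```bash
cat >> h.py <<'E'
def favg(n=8,cam="side"):
    F=[];
    for _ in range(n):
        I,D=snapshot(cam); o=get_obs(); F.append(np.r_[o["force"],o["moment"],o["tool_pos"]])
    F=np.array(F); return F.mean(0).round(4),F.std(0).round(3),I,D
E
python3 - <<'E'
from h import *
f,s,I,D=favg(6,"side"); print(f,s); o=get_obs(); print(o["clock"],o["orientation"],o["opening"])
np.savez("s1.npz",I=I,D=D)
E
```

```text
[ 0.302  -0.1172  0.036  -0.0242 -0.0208 -0.0129  0.466   0.2203  0.2353] [0.77  0.361 0.611 0.036 0.014 0.024 0.    0.    0.   ]
2.45 [-1.79931217e+02 -4.07172315e-02 -1.59431985e+01] 0.08750320597306367
```

Free-air force is near zero with about 0.6 N of noise. Next I close and do a small 4 mm lift.

Emit:
play_rows(
  deltas=[
    [0, -0.001, 0, 0, 0, 0],
    [0, 0, 0, 0, 0, 0],
    [0, 0, 0, 0, 0, 0],
    [0, 0, 0, 0, 0, 0],
    [0, 0, 0, 0, 0, 0],
    [0, 0, 0, 0, 0, 0],
    [0, 0, 0, 0, 0, 0],
    [0, 0, 0, 0, 0, 0],
  ],
  gripper=-1,
)

```text
clock: 3.25
tool_pos: [0.4657, 0.219, 0.2344]
orientation: [-180.0, -0.0, -15.9]
force: [0.4, 0.5, 1.4]
opening: 0.0294
gripper_force: 30.3
```

Run:
```python
from h import *
f,s,I,D=favg(6,"side"); print(f,s); o=get_obs(); print(o["clock"],o["orientation"],o["opening"],o["gripper_force"])
np.savez("s2.npz",I=I,D=D)
```

```text
[ 0.2007  0.9852 -0.603   0.3584 -0.1212  0.0209  0.4657  0.2191  0.2344] [0.236 0.262 0.396 0.032 0.015 0.019 0.    0.    0.   ]
3.55 [-1.79985382e+02 -3.78158556e-03 -1.59434926e+01] 0.02986895625828312 29.997853338718414
```

Emit:
play_rows(
  deltas=[
    [0, 0, 0.0025, 0, 0, 0],
    [0, 0, 0.0025, 0, 0, 0],
    [0, 0, 0.0015, 0, 0, 0],
    [0, 0, 0, 0, 0, 0],
    [0, 0, 0, 0, 0, 0],
    [0, 0, 0, 0, 0, 0],
  ],
)

```text
clock: 4.15
tool_pos: [0.4655, 0.2188, 0.2394]
orientation: [180.0, 0.0, -15.9]
force: [0.0, 0.5, -5.9]
opening: 0.0296
gripper_force: 30.0
```

Run:
```python
from h import *
f,s,I,D=favg(14,"side"); print(f,s); o=get_obs(); print(o["clock"],o["orientation"],o["opening"],o["gripper_force"])
np.savez("s3.npz",I=I,D=D)
```

```text
[ 0.5311 -0.1301 -5.3112 -0.1456 -0.1769  0.0689  0.4656  0.2189  0.2395] [0.358 0.4   0.328 0.015 0.036 0.035 0.    0.    0.   ]
4.85 [ 1.79997509e+02 -1.34760636e-04 -1.59434508e+01] 0.029416508662794712 30.002754628658295
```

Both pads read 29.5 mm, so they bear on the 30 mm cap. I'll set it down, open a little, go 5 mm lower and regrip on the post.

Emit:
play_rows(
  deltas=[
    [0, 0, -0.0025, 0, 0, 0],
    [0, 0, -0.0025, 0, 0, 0],
    [0, 0, -0.0015, 0, 0, 0],
    [0, 0, 0, 0, 0, 0],
    [0, 0, 0, 0, 0, 0],
  ],
)

```text
clock: 5.35
tool_pos: [0.4657, 0.219, 0.2344]
orientation: [-180.0, -0.0, -15.9]
force: [-0.2, 1.0, -3.3]
opening: 0.0296
gripper_force: 30.0
```

Emit:
play_rows(
  deltas=[
    [0, 0, 0, 0, 0, 0],
    [0, 0, 0, 0, 0, 0],
    [0, 0, 0, 0, 0, 0],
    [0, 0, -0.003, 0, 0, 0],
    [0, 0, -0.003, 0, 0, 0],
    [0, 0, 0, 0, 0, 0],
  ],
  gripper=0,
)

```text
clock: 5.95
tool_pos: [0.4655, 0.2187, 0.2291]
orientation: [180.0, 0.0, -16.0]
force: [-0.8, -0.2, -0.3]
opening: 0.0436
gripper_force: 0.0
```

Emit:
play_rows(
  deltas=[
    [0, 0, 0, 0, 0, 0],
    [0, 0, 0, 0, 0, 0],
    [0, 0, 0, 0, 0, 0],
    [0, 0, 0, 0, 0, 0],
    [0, 0, 0, 0, 0, 0],
  ],
  gripper=-1,
)

```text
clock: 6.45
tool_pos: [0.4653, 0.2189, 0.2291]
orientation: [180.0, 0.0, -15.9]
force: [-0.4, 1.2, -3.7]
opening: 0.0241
gripper_force: 32.5
```

Run:
```python
from h import *
f,s,I,D=favg(5,"side"); print(f,s)
```

```text
[-0.0925  1.2319 -3.9338  0.3955  0.0698  0.1655  0.4655  0.2189  0.2293] [0.498 0.573 0.299 0.035 0.058 0.019 0.    0.    0.   ]
```

Emit:
play_rows(
  deltas=[
    [0.004, -0.0012, 0, 0, 0, 0],
    [0.009, -0.0026, 0, 0, 0, 0],
    [0.01, -0.0029, 0, 0, 0, 0],
    [0.01, -0.0029, 0, 0, 0, 0],
    [0.01, -0.0029, 0, 0, 0, 0],
    [0.01, -0.0029, 0, 0, 0, 0],
    [0.01, -0.0029, 0, 0, 0, 0],
    [0.008, -0.0023, 0, 0, 0, 0],
    [0.004, -0.0012, 0, 0, 0, 0],
    [0, 0, 0, 0, 0, 0],
  ],
)

```text
clock: 7.7
tool_pos: [0.5259, 0.201, 0.2291]
orientation: [179.9, 0.0, -16.0]
force: [-0.5, -0.7, -6.1]
opening: 0.0239
gripper_force: 32.6
```

Run:
```python
from h import *
f,s,I,D=favg(6,"side"); print(f,s)
np.savez("s4.npz",I=I,D=D)
I0=np.load("s1.npz")["I"]; d=cv2.absdiff(I,I0)[160:250,190:290]
c=np.hstack([cv2.resize(x,None,fx=4,fy=4,interpolation=cv2.INTER_CUBIC) for x in (I[160:250,190:290],d)])
cv2.imwrite("pics/d4.png",c)
```

```text
[ 2.2160e-01 -1.1100e-02 -6.6759e+00 -4.1300e-02 -6.4900e-02  1.3000e-03
  5.2530e-01  2.0120e-01  2.2930e-01] [0.486 0.428 0.395 0.049 0.045 0.027 0.    0.    0.   ]
```

View pics/d4.png

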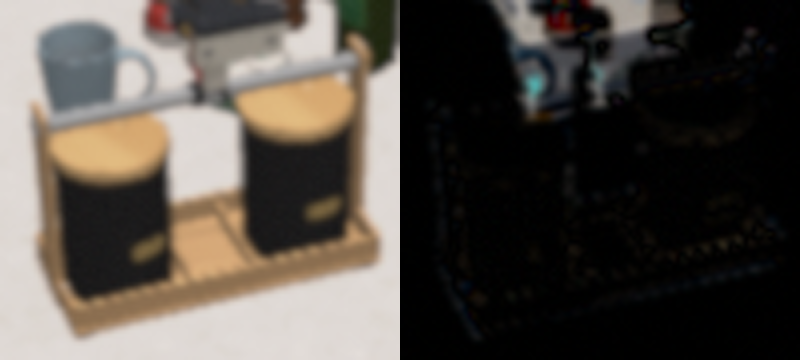

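The caddy has stayed put, with its feet within a pixel, and the collar slid to about the middle. Now a 4 mm test lift here.

Emit:
play_rows(
  deltas=[
    [0, 0, 0.0015, 0, 0, 0],
    [0, 0, 0.0015, 0, 0, 0],
    [0, 0, 0.0015, 0, 0, 0],
    [0, 0, 0.001, 0, 0, 0],
    [0, 0, 0, 0, 0, 0],
    [0, 0, 0, 0, 0, 0],
    [0, 0, 0, 0, 0, 0],
  ],
)

```text
clock: 8.7
tool_pos: [0.5256, 0.2015, 0.2341]
orientation: [-180.0, 0.0, -15.9]
force: [-0.5, 0.5, -5.4]
opening: 0.0237
gripper_force: 32.5
```

Run:
```python
from h import *
f,s,I,D=favg(10,"side"); print(f,s,get_obs()["clock"])
np.savez("s5.npz",I=I,D=D)
A=[np.load(f"s{k}.npz")["I"] for k in (1,4,5)]
g=[cv2.cvtColor(a,cv2.COLOR_BGR2GRAY).astype(np.float32) for a in A]
# shift of patches at left canister label/tray corner, right canister label/tray corner
for n,(u0,u1,v0,v1) in {"Lcan":(200,235,212,245),"Lcorner":(196,216,222,246),"Rcan":(252,280,200,225),"Rcorner":(266,287,212,232)}.items():
    p0=g[0][v0:v1,u0:u1]
    print(n,[ (lambda r:(round(r[0][0],2),round(r[0][1],2),round(r[1],2)))(cv2.phaseCorrelate(p0,x[v0:v1,u0:u1],cv2.createHanningWindow((u1-u0,v1-v0),cv2.CV_32F))) for x in g[1:]])
```

```text
[-1.1707  0.3255 -5.2518  0.1454  0.3431  0.0062  0.5256  0.2015  0.234 ] [0.616 0.723 0.446 0.023 0.018 0.032 0.    0.    0.   ] 9.2
Lcan [(-0.26, -0.1, 1.01), (-1.66, -0.93, 1.15)]
Lcorner [(-0.1, 0.06, 0.9), (-1.5, -1.72, 0.93)]
Rcan [(-0.38, 0.8, 0.95), (-1.09, 0.57, 1.03)]
Rcorner [(-0.35, 0.39, 1.16), (-1.17, 0.25, 0.84)]
```

```bash
cat >> h.py <<'E'
# caddy tilt from depth: fit of lid/tray points is coarse, so use patch shifts against a reference
PT={"Lcorner":(194,218,220,248),"Rcorner":(264,289,210,234),"Lpost":(194,210,184,222),"Rpost":(272,288,165,215)}
def shifts(ref,I):
    a,b=[cv2.resize(cv2.cvtColor(x,cv2.COLOR_BGR2GRAY),None,fx=4,fy=4,interpolation=cv2.INTER_CUBIC) for x in (ref,I)]
    r={}
    for n,(u0,u1,v0,v1) in PT.items():
        t=a[4*v0+12:4*v1-12,4*u0+12:4*u1-12]; w=b[4*v0-12:4*v1+12,4*u0-12:4*u1+12]
        _,s,_,l=cv2.minMaxLoc(cv2.matchTemplate(w,t,cv2.TM_CCOEFF_NORMED)); r[n]=((l[0]-24)/4,(l[1]-24)/4,round(s,2))
    return r
E
python3 - <<'E'
from h import *
R=np.load("s1.npz")["I"]
for k in (2,3,4,5): print(k,shifts(R,np.load(f"s{k}.npz")["I"]))
E
```

```text
2 {'Lcorner': (0.0, 0.0, 1.0), 'Rcorner': (0.0, 0.0, 1.0), 'Lpost': (0.0, 0.0, 1.0), 'Rpost': (0.0, 0.0, 1.0)}
3 {'Lcorner': (0.0, -1.25, 1.0), 'Rcorner': (0.0, 0.0, 1.0), 'Lpost': (0.75, -1.75, 0.99), 'Rpost': (0.75, -0.25, 0.99)}
4 {'Lcorner': (-0.25, 0.0, 1.0), 'Rcorner': (-0.25, 0.25, 1.0), 'Lpost': (-0.25, 0.0, 1.0), 'Rpost': (0.0, 0.25, 1.0)}
5 {'Lcorner': (-2.0, -1.5, 1.0), 'Rcorner': (-1.5, 0.25, 1.0), 'Lpost': (-1.0, -2.25, 0.99), 'Rpost': (-0.5, 0.25, 0.99)}
```

Emit:
play_rows(
  deltas=[
    [0, 0, -0.0015, 0, 0, 0],
    [0, 0, -0.0015, 0, 0, 0],
    [0, 0, -0.0015, 0, 0, 0],
    [0, 0, -0.001, 0, 0, 0],
    [0, 0, 0, 0, 0, 0],
    [0.006, -0.0017, 0, 0, 0, 0],
    [0.008, -0.0023, 0, 0, 0, 0],
    [0.008, -0.0023, 0, 0, 0, 0],
    [0.004, -0.0012, 0, 0, 0, 0],
    [0, 0, 0, 0, 0, 0],
  ],
)

```text
clock: 10.2
tool_pos: [0.5471, 0.1951, 0.2292]
orientation: [180.0, 0.0, -16.0]
force: [-0.1, -0.3, -7.4]
opening: 0.0241
gripper_force: 32.6
```

Run:
```python
from h import *
f,s,I,D=favg(6,"side"); print(f,s,get_obs()["clock"])
np.savez("s6.npz",I=I,D=D); print(shifts(np.load("s1.npz")["I"],I))
```

```text
[ 1.1420e-01 -4.0000e-04 -6.6665e+00 -2.9100e-02  6.0000e-03  1.4000e-03
  5.4640e-01  1.9530e-01  2.2940e-01] [0.547 0.559 0.494 0.021 0.022 0.03  0.    0.    0.   ] 10.5
{'Lcorner': (0.0, 0.25, 1.0), 'Rcorner': (0.0, 0.25, 1.0), 'Lpost': (-0.25, 0.25, 1.0), 'Rpost': (0.0, 0.0, 1.0)}
```

Emit:
play_rows(
  deltas=[
    [0, 0, 0.0015, 0, 0, 0],
    [0, 0, 0.0015, 0, 0, 0],
    [0, 0, 0.0015, 0, 0, 0],
    [0, 0, 0.001, 0, 0, 0],
    [0, 0, 0, 0, 0, 0],
    [0, 0, 0, 0, 0, 0],
    [0, 0, 0, 0, 0, 0],
  ],
)

```text
clock: 11.2
tool_pos: [0.5464, 0.1954, 0.2339]
orientation: [180.0, 0.0, -15.9]
force: [0.2, 1.6, -6.7]
opening: 0.0239
gripper_force: 32.6
```

Run:
```python
from h import *
f,s,I,D=favg(8,"side"); print(f,s,get_obs()["clock"])
np.savez("s7.npz",I=I,D=D); print(shifts(np.load("s1.npz")["I"],I))
```

```text
[ 0.172   0.1401 -7.1556 -0.0238  0.0124  0.008   0.5464  0.1954  0.2339] [0.608 0.4   0.749 0.029 0.025 0.042 0.    0.    0.   ] 11.6
{'Lcorner': (1.25, 0.0, 1.0), 'Rcorner': (1.25, -1.5, 1.0), 'Lpost': (0.25, 0.25, 0.99), 'Rpost': (0.25, -1.0, 0.98)}
```

The caddy's +u (right) end rises here, and at s≈0 the left end rose. So balance lies between them, and the forces point to about +10 mm. I'll go back 11 mm and lift.

Emit:
play_rows(
  deltas=[
    [0, 0, -0.0015, 0, 0, 0],
    [0, 0, -0.0015, 0, 0, 0],
    [0, 0, -0.0015, 0, 0, 0],
    [0, 0, -0.0012, 0, 0, 0],
    [0, 0, 0, 0, 0, 0],
    [-0.003, 0.0009, 0, 0, 0, 0],
    [-0.005, 0.0014, 0, 0, 0, 0],
    [-0.003, 0.0009, 0, 0, 0, 0],
    [-0.002, 0.0006, 0, 0, 0, 0],
    [0, 0, 0, 0, 0, 0],
  ],
)

```text
clock: 12.6
tool_pos: [0.5357, 0.1986, 0.2295]
orientation: [-180.0, 0.0, -15.9]
force: [0.4, 0.7, -6.5]
opening: 0.0241
gripper_force: 32.6
```

Emit:
play_rows(
  deltas=[
    [0, 0, 0.0015, 0, 0, 0],
    [0, 0, 0.0015, 0, 0, 0],
    [0, 0, 0.0015, 0, 0, 0],
    [0, 0, 0.0015, 0, 0, 0],
    [0, 0, 0.0015, 0, 0, 0],
    [0, 0, 0, 0, 0, 0],
    [0, 0, 0, 0, 0, 0],
    [0, 0, 0, 0, 0, 0],
    [0, 0, 0, 0, 0, 0],
  ],
)

```text
clock: 13.5
tool_pos: [0.536, 0.1985, 0.2353]
orientation: [180.0, 0.0, -15.9]
force: [1.5, -0.7, -7.3]
opening: 0.0236
gripper_force: 32.6
```

Run:
```python
from h import *
f,s,I,D=favg(8,"side"); print(f,s,get_obs()["clock"])
np.savez("s8.npz",I=I,D=D); print(shifts(np.load("s1.npz")["I"],I))
```

```text
[ 2.205e-01 -6.010e-02 -7.054e+00 -1.410e-02 -3.200e-03 -1.350e-02
  5.360e-01  1.985e-01  2.354e-01] [0.399 0.288 0.45  0.033 0.018 0.032 0.    0.    0.   ] 13.9
{'Lcorner': (-1.5, 0.25, 1.0), 'Rcorner': (-1.25, -1.25, 1.0), 'Lpost': (-2.5, 0.75, 0.97), 'Rpost': (-2.0, -0.5, 0.96)}
```

Emit:
play_rows(
  deltas=[
    [0, 0, -0.0015, 0, 0, 0],
    [0, 0, -0.0015, 0, 0, 0],
    [0, 0, -0.0015, 0, 0, 0],
    [0, 0, -0.0015, 0, 0, 0],
    [0, 0, -0.0015, 0, 0, 0],
    [0, 0, 0, 0, 0, 0],
    [-0.002, 0.0006, 0, 0, 0, 0],
    [-0.003, 0.0009, 0, 0, 0, 0],
    [-0.0015, 0.0004, 0, 0, 0, 0],
    [0, 0, 0, 0, 0, 0],
  ],
)

```text
clock: 14.9
tool_pos: [0.5306, 0.2001, 0.2295]
orientation: [-180.0, 0.0, -15.9]
force: [0.7, 0.3, -6.7]
opening: 0.0235
gripper_force: 32.6
```

Emit:
play_rows(
  deltas=[
    [0, 0, 0.0015, 0, 0, 0],
    [0, 0, 0.0015, 0, 0, 0],
    [0, 0, 0.0015, 0, 0, 0],
    [0, 0, 0.0015, 0, 0, 0],
    [0, 0, 0.0015, 0, 0, 0],
    [0, 0, 0.0015, 0, 0, 0],
    [0, 0, 0, 0, 0, 0],
    [0, 0, 0, 0, 0, 0],
    [0, 0, 0, 0, 0, 0],
    [0, 0, 0, 0, 0, 0],
  ],
)

```text
clock: 15.9
tool_pos: [0.5308, 0.2, 0.2365]
orientation: [180.0, 0.0, -15.9]
force: [0.3, 0.2, -7.2]
opening: 0.0242
gripper_force: 32.6
```

Run:
```python
from h import *
f,s,I,D=favg(8,"side"); print(f,s,get_obs()["clock"])
np.savez("s9.npz",I=I,D=D); print(shifts(np.load("s1.npz")["I"],I))
```

```text
[ 1.3660e-01 -5.2700e-02 -7.3317e+00 -1.3800e-02 -6.0000e-04  5.9000e-03
  5.3080e-01  2.0000e-01  2.3660e-01] [0.5   0.392 0.509 0.017 0.031 0.031 0.    0.    0.   ] 16.3
{'Lcorner': (-3.0, 0.25, 1.0), 'Rcorner': (-2.75, -1.25, 1.0), 'Lpost': (-4.0, 1.0, 0.96), 'Rpost': (-3.25, 0.0, 0.94)}
```

The caddy was dragged with the collar on the last two slides because it was still nearly hanging, with about 6.5 N on the tool when "down". I'll lower it until it is unloaded, then measure.

Emit:
play_rows(
  deltas=[
    [0, 0, -0.0015, 0, 0, 0],
    [0, 0, -0.0015, 0, 0, 0],
    [0, 0, -0.0015, 0, 0, 0],
    [0, 0, -0.0015, 0, 0, 0],
    [0, 0, -0.0015, 0, 0, 0],
    [0, 0, -0.0015, 0, 0, 0],
    [0, 0, -0.001, 0, 0, 0],
    [0, 0, 0, 0, 0, 0],
    [0, 0, 0, 0, 0, 0],
  ],
)

```text
clock: 17.2
tool_pos: [0.5311, 0.2, 0.229]
orientation: [-180.0, -0.0, -15.9]
force: [-0.3, -1.5, -3.4]
opening: 0.024
gripper_force: 32.4
```

Run:
```python
from h import *
f,s,I,D=favg(6,"side"); print(f,s,get_obs()["clock"])
np.savez("s10.npz",I=I,D=D); R=np.load("s1.npz")["I"]; m=camera_model("side"); S=shifts(R,I); print(S)
for n in ("Lcorner","Rcorner"):
    u0,u1,v0,v1=PT[n]; u,v=(u0+u1)/2,(v0+v1)/2
    print(n,((atz("side",u+S[n][0],v+S[n][1],.02,m)-atz("side",u,v,.02,m))*1000).round(1))
```

```text
[-0.1587 -1.0352 -1.8507 -0.5379  0.0233  0.0101  0.5311  0.2     0.229 ] [0.362 0.453 0.847 0.038 0.027 0.022 0.    0.    0.   ] 17.5
{'Lcorner': (-4.25, 1.25, 1.0), 'Rcorner': (-4.0, 1.25, 1.0), 'Lpost': (-4.5, 1.5, 0.97), 'Rpost': (-3.75, 1.0, 0.95)}
Lcorner [-16.1   3.3   0. ]
Rcorner [-16.7   3.1   0. ]
```

Emit:
play_rows(
  deltas=[
    [0, 0, -0.0006, 0, 0, 0],
    [0, 0, 0, 0, 0, 0],
    [-0.002, 0.0006, 0, 0, 0, 0],
    [-0.003, 0.0009, 0, 0, 0, 0],
    [-0.003, 0.0008, 0, 0, 0, 0],
    [-0.0028, 0.0008, 0, 0, 0, 0],
    [0, 0, 0, 0, 0, 0],
    [0, 0, 0, 0, 0, 0],
  ],
)

```text
clock: 18.3
tool_pos: [0.5223, 0.2025, 0.2289]
orientation: [-180.0, -0.1, -15.9]
force: [-1.4, -3.2, 6.2]
opening: 0.0236
gripper_force: 32.1
```

```bash
cat >> h.py <<'E'
def cad(I,ref="s1.npz"):
    R=np.load(ref)["I"]; m=camera_model("side"); S=shifts(R,I); out={k:v[:2] for k,v in S.items()}
    for n in ("Lcorner","Rcorner"):
        u0,u1,v0,v1=PT[n]; u,v=(u0+u1)/2,(v0+v1)/2
        out[n+"_mm"]=((atz("side",u+S[n][0],v+S[n][1],.02,m)-atz("side",u,v,.02,m))*1000).round(1)
    return out
E
python3 - <<'E'
from h import *
f,s,I,D=favg(5,"side"); print(f,s,get_obs()["clock"])
np.savez("s11.npz",I=I,D=D); print(cad(I))
E
```

```text
[-1.8705e+00 -2.4314e+00  6.0596e+00 -1.0393e+00  6.2070e-01 -4.0000e-03
  5.2240e-01  2.0250e-01  2.2890e-01] [0.416 0.429 0.501 0.015 0.026 0.024 0.    0.    0.   ] 18.55
{'Lcorner': (-4.25, 1.25), 'Rcorner': (-4.0, 1.25), 'Lpost': (-4.5, 1.5), 'Rpost': (-3.75, 1.0), 'Lcorner_mm': array([-16.1,   3.3,   0. ]), 'Rcorner_mm': array([-16.7,   3.1,   0. ])}
```

The collar slid 9 mm and the caddy stayed put. Lift test.

Emit:
play_rows(
  deltas=[
    [0, 0, 0.0015, 0, 0, 0],
    [0, 0, 0.0015, 0, 0, 0],
    [0, 0, 0.0015, 0, 0, 0],
    [0, 0, 0.0015, 0, 0, 0],
    [0, 0, 0.0015, 0, 0, 0],
    [0, 0, 0.0015, 0, 0, 0],
    [0, 0, 0, 0, 0, 0],
    [0, 0, 0, 0, 0, 0],
    [0, 0, 0, 0, 0, 0],
    [0, 0, 0, 0, 0, 0],
  ],
)

```text
clock: 19.55
tool_pos: [0.5222, 0.2025, 0.2352]
orientation: [180.0, 0.0, -15.9]
force: [0.3, 0.6, -7.4]
opening: 0.0236
gripper_force: 32.6
```

Run:
```python
from h import *
f,s,I,D=favg(6,"side"); print(f,s,get_obs()["clock"])
np.savez("s12.npz",I=I,D=D); print(cad(I)); print(shifts(np.load("s11.npz")["I"],I))
```

```text
[ 5.6100e-02 -2.5800e-01 -6.9854e+00  1.0000e-03 -2.9000e-03 -1.4200e-02
  5.2220e-01  2.0250e-01  2.3530e-01] [0.705 0.304 0.373 0.025 0.014 0.028 0.    0.    0.   ] 19.85
{'Lcorner': (-6.0, -0.75), 'Rcorner': (-6.0, 1.25), 'Lpost': (-5.5, -1.75), 'Rpost': (-4.5, 1.0), 'Lcorner_mm': array([-15. ,  17.2,   0. ]), 'Rcorner_mm': array([-22.7,   7.8,   0. ])}
{'Lcorner': (-2.5, -2.5, 1.0), 'Rcorner': (-2.0, 0.25, 1.0), 'Lpost': (-1.25, -3.25, 0.99), 'Rpost': (-0.75, 0.0, 0.99)}
```

Emit:
play_rows(
  deltas=[
    [0, 0, -0.0015, 0, 0, 0],
    [0, 0, -0.0015, 0, 0, 0],
    [0, 0, -0.0015, 0, 0, 0],
    [0, 0, -0.0015, 0, 0, 0],
    [0, 0, -0.0015, 0, 0, 0],
    [0, 0, -0.0015, 0, 0, 0],
    [0, 0, 0, 0, 0, 0],
    [0.0027, -0.0008, 0, 0, 0, 0],
    [0.0027, -0.0008, 0, 0, 0, 0],
    [0, 0, 0, 0, 0, 0],
  ],
)

```text
clock: 20.85
tool_pos: [0.5274, 0.2011, 0.2289]
orientation: [-180.0, -0.1, -15.9]
force: [-0.6, -3.0, 5.0]
opening: 0.0236
gripper_force: 32.2
```

Run:
```python
from h import *
f,s,I,D=favg(3,"side"); print(f,get_obs()["clock"])
np.savez("s13.npz",I=I,D=D); print(cad(I))
```

```text
[-4.6040e-01 -2.8381e+00  5.3706e+00 -1.1709e+00 -1.1400e-02 -1.2000e-03
  5.2730e-01  2.0110e-01  2.2890e-01] 21.0
{'Lcorner': (-5.0, 1.5), 'Rcorner': (-4.5, 1.25), 'Lpost': (-5.25, 2.0), 'Rpost': (-4.5, 1.0), 'Lcorner_mm': array([-19.1,   3.7,   0. ]), 'Rcorner_mm': array([-18.2,   4.3,   0. ])}
```

Emit:
play_rows(
  deltas=[
    [0, 0, 0.0015, 0, 0, 0],
    [0, 0, 0.0015, 0, 0, 0],
    [0, 0, 0.0015, 0, 0, 0],
    [0, 0, 0.0015, 0, 0, 0],
    [0, 0, 0.0015, 0, 0, 0],
    [0, 0, 0.0015, 0, 0, 0],
    [0, 0, 0.0015, 0, 0, 0],
    [0, 0, 0.0015, 0, 0, 0],
    [0, 0, 0, 0, 0, 0],
    [0, 0, 0, 0, 0, 0],
  ],
)

```text
clock: 22.0
tool_pos: [0.5265, 0.2012, 0.2377]
orientation: [-180.0, 0.0, -15.9]
force: [0.3, -0.6, -7.4]
opening: 0.0239
gripper_force: 32.6
```

Run:
```python
from h import *
f,s,I,D=favg(6,"side"); print(f,get_obs()["clock"])
np.savez("s14.npz",I=I,D=D); print(shifts(np.load("s13.npz")["I"],I))
```

```text
[-3.6070e-01  1.8140e-01 -7.0847e+00 -2.9200e-02  2.1000e-02  6.8000e-03
  5.2650e-01  2.0120e-01  2.3770e-01] 22.3
{'Lcorner': (0.5, -1.75, 1.0), 'Rcorner': (0.5, -2.25, 1.0), 'Lpost': (0.25, -1.5, 1.0), 'Rpost': (0.25, -0.25, 0.99)}
```

Both ends are now off the ground and nearly level. Raising.

Emit:
play_rows(
  deltas=[
    [0, 0, 0.003, 0, 0, 0],
    [0, 0, 0.006, 0, 0, 0],
    [0, 0, 0.009, 0, 0, 0],
    [0, 0, 0.01, 0, 0, 0],
    [0, 0, 0.01, 0, 0, 0],
    [0, 0, 0.01, 0, 0, 0],
    [0, 0, 0.01, 0, 0, 0],
    [0, 0, 0.008, 0, 0, 0],
    [0, 0, 0.005, 0, 0, 0],
    [0, 0, 0.003, 0, 0, 0],
  ],
)

```text
clock: 23.3
tool_pos: [0.5266, 0.2012, 0.2973]
orientation: [-180.0, -0.0, -15.9]
force: [0.3, -0.2, -8.0]
opening: 0.024
gripper_force: 32.6
```

Emit:
play_rows(
  deltas=[
    [0, 0, 0, 0, 0, 0],
    [0, 0, 0, 0, 0, 0],
    [0, 0, 0, 0, 0, 0],
    [0, 0, 0, 0, 0, 0],
    [0, 0, 0, 0, 0, 0],
    [0, 0, 0, 0, 0, 0],
    [0, 0, 0, 0, 0, 0],
    [0, 0, 0, 0, 0, 0],
    [0, 0, 0, 0, 0, 0],
    [0, 0, 0, 0, 0, 0],
  ],
)

```text
clock: 24.3
tool_pos: [0.5265, 0.2012, 0.2969]
orientation: [180.0, 0.0, -15.9]
force: [0.4, 0.1, -6.3]
opening: 0.0239
gripper_force: 32.6
```

```bash
cat >> h.py <<'E'
def lids(D,I,tool,yaw):
    # pale lid tops found as points near the expected lid height; returns heights at both ends
    m=camera_model("side"); P=np.array([px("side",D,u,v,m,0) for v in range(110,280) for u in range(150,420) if D[v,u]>0])
    t=np.radians(yaw); u=np.array([np.cos(t),np.sin(t)]); w=np.array([-u[1],u[0]])
    q=P[:,:2]-tool[:2]; a=q@u; b=q@w; zl=tool[2]-.034-.027
    k=(abs(P[:,2]-zl)<.03)&(abs(b)<.05)
    r=[]
    for lo,hi in ((-.16,-.06),(.02,.13)):
        s=k&(a>lo)&(a<hi)&(abs(b)>.015); r.append((s.sum(),a[s].mean().round(3),np.median(P[s,2]).round(4)))
    return r
E
python3 - <<'E'
from h import *
f,s,I,D=favg(3,"side"); o=get_obs(); print(f,o["clock"])
np.savez("s15.npz",I=I,D=D); cv2.imwrite("pics/s15.png",I)
print(lids(D,I,o["tool_pos"],-16)); A=np.load("s1.npz"); print("rest",lids(A["D"],A["I"],np.array([.544,.197,.229]),-16))
E
```

```text
[-1.5910e-01  1.6460e-01 -7.6135e+00 -2.2800e-02 -6.2000e-03  1.3000e-03
  5.2650e-01  2.0120e-01  2.9690e-01] 24.45
[(np.int64(313), np.float64(-0.116), np.float64(0.2339)), (np.int64(320), np.float64(0.064), np.float64(0.2361))]
rest [(np.int64(310), np.float64(-0.117), np.float64(0.1664)), (np.int64(308), np.float64(0.064), np.float64(0.1673))]
```

View pics/s15.png

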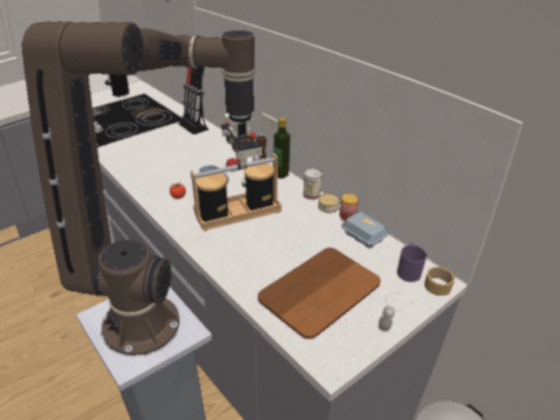

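The caddy hangs level (lids within about 0.4°) roughly 65 mm up, still for over a second. In the side view it is at (237,195), with a clear path to the board at (320,290). Carrying it over now.

Emit:
play_rows(
  deltas=[
    [0, -0.006, 0, 0, 0, 0.002],
    [0, -0.0125, 0, 0, 0, 0.004],
    [0.0005, -0.0185, 0, 0, 0, 0.005],
    [0.0005, -0.025, 0, 0, 0, 0.005],
    [0.0005, -0.025, 0, 0, 0, 0.005],
    [0.0005, -0.025, 0, 0, 0, 0.005],
    [0.0005, -0.025, 0, 0, 0, 0.005],
    [0.0005, -0.025, 0, 0, 0, 0.005],
    [0.0005, -0.025, 0, 0, 0, 0.005],
    [0.0005, -0.025, 0, 0, 0, 0.005],
  ],
)

```text
clock: 25.45
tool_pos: [0.5294, 0.03, 0.2971]
orientation: [180.0, -0.0, -7.6]
force: [1.3, -0.5, -6.6]
opening: 0.0238
gripper_force: 32.6
```

Emit:
play_rows(
  deltas=[
    [0.0005, -0.025, 0, 0, 0, 0.005],
    [0.0005, -0.025, 0, 0, 0, 0.005],
    [0.0005, -0.025, 0, 0, 0, 0.005],
    [0.0005, -0.025, 0, 0, 0, 0.005],
    [0.0005, -0.025, 0, 0, 0, 0.005],
    [0.0005, -0.025, 0, 0, 0, 0.005],
    [0.0005, -0.025, 0, 0, 0, 0.005],
    [0.0005, -0.025, 0, 0, 0, 0.005],
    [0.0005, -0.025, 0, 0, 0, 0.005],
    [0.0005, -0.025, 0, 0, 0, 0.005],
  ],
)

```text
clock: 26.45
tool_pos: [0.5331, -0.1698, 0.297]
orientation: [180.0, 0.0, 1.4]
force: [0.6, 0.3, -7.5]
opening: 0.0242
gripper_force: 32.6
```

Emit:
play_rows(
  deltas=[
    [0, -0.025, 0, 0, 0, 0.005],
    [0, -0.019, 0, 0, 0, 0.004],
    [0, -0.013, 0, 0, 0, 0.003],
    [0, -0.01, 0, 0, 0, 0.002],
    [0, -0.006, 0, 0, 0, 0.001],
    [0, -0.003, 0, 0, 0, 0],
    [0, 0, 0, 0, 0, 0],
    [0, 0, 0, 0, 0, 0],
    [0, 0, 0, 0, 0, 0],
    [0, 0, 0, 0, 0, 0],
  ],
)

```text
clock: 27.45
tool_pos: [0.5338, -0.2288, 0.297]
orientation: [-180.0, -0.0, 4.1]
force: [0.4, 0.1, -7.3]
opening: 0.0238
gripper_force: 32.6
```

Run:
```python
from h import *
o=get_obs(); print(o["clock"],o["tool_pos"],o["orientation"],o["force"],o["opening"])
I,D=snapshot("top"); J,E=snapshot("side"); np.savez("t16.npz",I=I,D=D)
a=cv2.resize(I[150:300,240:390],(450,450),interpolation=cv2.INTER_CUBIC); b=cv2.resize(J[180:340,220:390],(350,329))
c=np.zeros((450,800,3),np.uint8); c[:,:450]=a; c[:329,450:]=b; cv2.imwrite("pics/c16.png",c)
```

```text
27.45 [ 0.53381516 -0.22884874  0.29700287] [-1.79998084e+02 -1.13285751e-02  4.06269898e+00] [ 0.43776741  0.11606963 -7.33049315] 0.023848613393658225
```

View pics/c16.png

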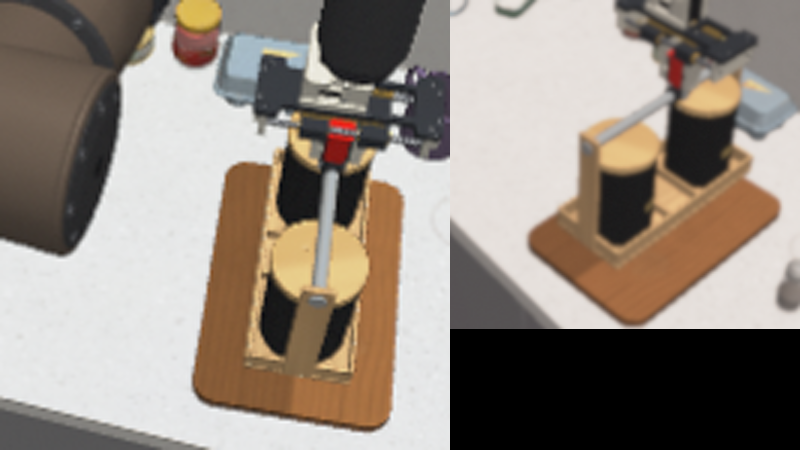

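Run:
```python
from h import *
m=camera_model("top")
print("bar near end",atz("top",346.3,248,.263,m).round(4))
a,b=atz("top",322.3,272.5,.073,m),atz("top",357.3,276.0,.073,m)
print("tray near corners",a.round(4),b.round(4),np.linalg.norm(a-b).round(4),np.degrees(np.arctan2(*(b-a)[:2])).round(1))
D=np.load("t16.npz")["D"]; P=[px("top",D,240+int(x/3),150+int(y/3),m).round(3) for x,y in ((300,245),(345,280),(290,280),(325,240))]; print(P)
```

```text
bar near end [ 0.3635 -0.2444  0.263 ]
tray near corners [ 0.3581 -0.1868  0.073 ] [ 0.3763 -0.3073  0.073 ] 0.1219 171.4
[array([ 0.439, -0.215,  0.234]), array([ 0.407, -0.27 ,  0.233]), array([ 0.39 , -0.211,  0.235]), array([ 0.427, -0.239,  0.269])]
```

The bar and tray corners put the caddy centre near (0.516, -0.230), with yaw about 4°. That is on the board's centre, so I'm lowering.

Emit:
play_rows(
  deltas=[
    [0, 0, -0.0025, 0, 0, 0.001],
    [0, 0, -0.005, 0, 0, 0.001],
    [0, 0, -0.0075, 0, 0, 0.001],
    [0, 0, -0.0075, 0, 0, 0],
    [0, 0, -0.0075, 0, 0, 0],
    [0, 0, -0.0075, 0, 0, 0],
    [0, 0, -0.006, 0, 0, 0],
    [0, 0, -0.0035, 0, 0, 0],
    [0, 0, -0.002, 0, 0, 0],
    [0, 0, 0, 0, 0, 0],
  ],
)

```text
clock: 28.55
tool_pos: [0.5337, -0.2292, 0.2576]
orientation: [-180.0, 0.0, 4.6]
force: [0.2, 0.3, -7.0]
opening: 0.024
gripper_force: 32.6
```

Emit:
play_rows(
  deltas=[
    [0, 0, -0.0012, 0, 0, 0],
    [0, 0, -0.0012, 0, 0, 0],
    [0, 0, -0.0012, 0, 0, 0],
    [0, 0, -0.0012, 0, 0, 0],
    [0, 0, -0.0012, 0, 0, 0],
    [0, 0, -0.001, 0, 0, 0],
    [0, 0, 0, 0, 0, 0],
    [0, 0, 0, 0, 0, 0],
  ],
)

```text
clock: 29.35
tool_pos: [0.5337, -0.2292, 0.2521]
orientation: [180.0, 0.0, 4.6]
force: [0.1, -0.4, -7.8]
opening: 0.0236
gripper_force: 32.6
```

Emit:
play_rows(
  deltas=[
    [0, 0, -0.0008, 0, 0, 0],
    [0, 0, -0.0008, 0, 0, 0],
    [0, 0, -0.0008, 0, 0, 0],
    [0, 0, 0, 0, 0, 0],
    [0, 0, 0, 0, 0, 0],
  ],
)

```text
clock: 29.85
tool_pos: [0.5338, -0.2292, 0.2504]
orientation: [180.0, -0.0, 4.6]
force: [-0.2, -0.1, -5.8]
opening: 0.0238
gripper_force: 32.5
```

Run:
```python
from h import *
f,s,I,D=favg(4,"side"); print(f,get_obs()["clock"])
```

```text
[-0.0176  1.0215 -5.0574  0.1328  0.0682 -0.0223  0.5338 -0.2292  0.2504] 30.05
```

Contact has begun. A touch lower, then check for the unloaded state.

Emit:
play_rows(
  deltas=[
    [0, 0, -0.0004, 0, 0, 0],
    [0, 0, 0, 0, 0, 0],
    [0, 0, 0, 0, 0, 0],
    [0, 0, 0, 0, 0, 0],
  ],
)

```text
clock: 30.45
tool_pos: [0.5339, -0.2292, 0.2503]
orientation: [180.0, -0.0, 4.6]
force: [-0.8, 1.0, 0.8]
opening: 0.0238
gripper_force: 32.3
```

Run:
```python
from h import *
f,s,I,D=favg(4,"side"); print(f,get_obs()["clock"])
```

```text
[-0.8092  2.0692  0.5185  0.6571  0.3941 -0.009   0.5339 -0.2292  0.2503] 30.65
```

Fully unloaded, with the caddy standing on the board. Releasing by opening to 88 mm, then straight up.

Emit:
play_rows(
  deltas=[
    [0, 0, 0, 0, 0, 0],
    [0, 0, 0, 0, 0, 0],
    [0, 0, 0, 0, 0, 0],
    [0, 0, 0, 0, 0, 0],
    [0, 0, 0, 0, 0, 0],
    [0, 0, 0, 0, 0, 0],
    [0, 0, 0, 0, 0, 0],
    [0, 0, 0, 0, 0, 0],
  ],
  gripper=1,
)

```text
clock: 31.45
tool_pos: [0.5337, -0.2292, 0.2499]
orientation: [180.0, -0.0, 4.6]
force: [-0.1, -0.4, -0.3]
opening: 0.0821
gripper_force: 0.0
```

Emit:
play_rows(
  deltas=[
    [0, 0, 0.01, 0, 0, 0],
    [0, 0, 0.02, 0, 0, 0],
    [0, 0, 0.025, 0, 0, 0],
    [0, 0, 0.025, 0, 0, 0],
    [0, 0, 0.025, 0, 0, 0],
    [0, 0, 0.025, 0, 0, 0],
    [0, 0, 0.01, 0, 0, 0],
    [0, 0, 0, 0, 0, 0],
    [0, 0, 0, 0, 0, 0],
  ],
)

```text
clock: 32.35
tool_pos: [0.5335, -0.229, 0.3611]
orientation: [-180.0, 0.0, 4.6]
force: [0.6, -0.5, -1.0]
opening: 0.0874
gripper_force: 0.0
```

Run:
```python
from h import *
o=get_obs(); print(o["clock"],o["tool_pos"],o["opening"],o["force"])
I,D=snapshot("top"); J,E=snapshot("side"); np.savez("t17.npz",I=I,D=D)
a=cv2.resize(I[150:300,240:390],(450,450),interpolation=cv2.INTER_CUBIC); b=cv2.resize(J[180:340,220:390],(350,329))
c=np.zeros((450,800,3),np.uint8); c[:,:450]=a; c[:329,450:]=b; cv2.imwrite("pics/c17.png",c)
```

```text
32.35 [ 0.53346377 -0.22899183  0.36111788] 0.0873816501960647 [ 0.58162604 -0.46806676 -0.99566463]
```

View pics/c17.png

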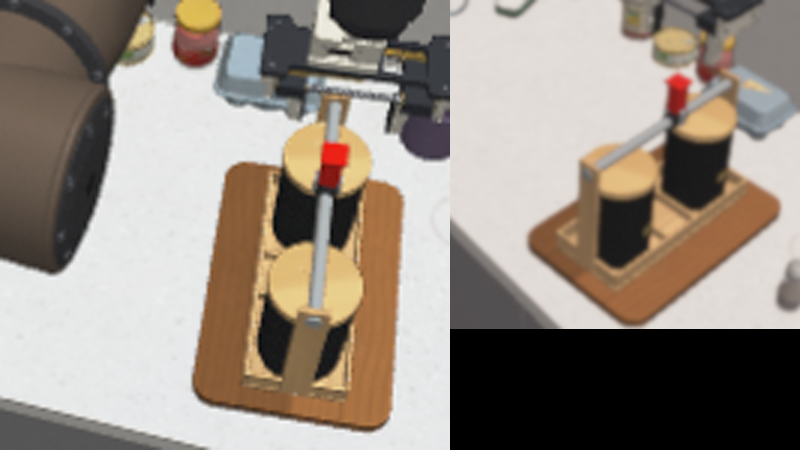

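The caddy stands on the board and is released. In the crop the bar runs from (315,312) to (333,108). One numeric check, then I hand in.

Run:
```python
from h import *
m=camera_model("top")
a,b=atz("top",240+315/3,150+312/3,.216,m),atz("top",240+333/3,150+108/3,.216,m); d=b-a
c=(a+b)/2; print(c.round(4),np.linalg.norm(d),np.degrees(np.arctan2(d[1],d[0])))
if np.hypot(c[0]-.515,c[1]+.23)<.02: print(close_job())
```

```text
[ 0.5093 -0.2334  0.216 ] 0.28231089439153706 5.056875631654273
the job is handed in; nothing more can be done
None
```

The caddy is standing released on the board, about 7 mm off centre and within 1° of square by my camera estimate. It hung level about 6 cm up before the carry, and I handed the job in at about 32 s, though the hand-in returned no verdict.

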